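# Find the hand brake lever that comes in to its bar

### The job

One of the two cart brake levers on the check stands stops well short of its bar, the other wrongly comes in until it touches, and only pressing tells which. With the outside of your fingers push the left lever in from its front as far as it goes, let it spring back, then push the right one in as far as it goes, firmly but without forcing, never pinching or hooking a lever from behind, and keeping off the bars and the things around. Finish while holding the faulty lever pressed in against its bar, the other let go, so that it can be adjusted: the program ends with the fingers still pressing it.

Things in the scene. Friction and masses are not known exactly. Their poses are not given: they have to be found in the camera images.
- stand_a: One of two look-alike check stands, fixed: grey base 110 x 230 x 12 mm, two posts 130 mm high (outer faces at y +-110 mm), a bar (sleeve 30 mm thick) along y between them, axis 110 mm above the origin. Origin: centre of the underside; x points from lever side to bar side, z up. Lever in front (-x), upright pivot at x -45, y -85 mm, free end to +y. Turned up to 0.3 rad; left one = larger world y.
- lever_a (a joint): Angle (rad) of the lever of stand_a. 0 = released (spring holds it, leaning 0.22 outward); grows as it is pressed to the bar (+x of the stand). A sound lever meets a hard stop at 0.22, its ball end 20 mm short of the bar's sleeve; the faulty one goes to 0.356, ball on sleeve. Either may be on either side; not visible before pressing. Spring at the press point: 3 N at first, 5 to 8 N at the end.
- blade_a: Lever of stand_a: straight aluminium blade 12 mm thick, 18 mm high, mid-height 110 mm above the bench; 18 mm ball at the free end, 155 mm from the pivot; rubber strip on its bar side, not to be touched. Origin: on the pivot axis at mid-height. Axes parallel to the stand's when released; they turn with the lever. Released it runs along (-0.218, 0.976) in the stand's x, y. Over 60 N is forcing it.
- press_a (a point): Point to press on the lever of stand_a: mid-height (110 mm above the bench) of the front face, away from the bar, 125 mm from the pivot and 30 mm short of the ball. It moves with the lever: 27 mm to the sound stop, 44 mm to the bar, nearly along the stand's +x. The space in front of it is free from 75 mm above the bench up.
- stand_b: One of two look-alike check stands, fixed: grey base 110 x 230 x 12 mm, two posts 130 mm high (outer faces at y +-110 mm), a bar (sleeve 30 mm thick) along y between them, axis 110 mm above the origin. Origin: centre of the underside; x points from lever side to bar side, z up. Lever in front (-x), upright pivot at x -45, y -85 mm, free end to +y. Turned up to 0.3 rad; left one = larger world y.
- lever_b (a joint): Angle (rad) of the lever of stand_b. 0 = released (spring holds it, leaning 0.22 outward); grows as it is pressed to the bar (+x of the stand). A sound lever meets a hard stop at 0.22, its ball end 20 mm short of the bar's sleeve; the faulty one goes to 0.356, ball on sleeve. Either may be on either side; not visible before pressing. Spring at the press point: 3 N at first, 5 to 8 N at the end.
- blade_b: Lever of stand_b: straight aluminium blade 12 mm thick, 18 mm high, mid-height 110 mm above the bench; 18 mm ball at the free end, 155 mm from the pivot; rubber strip on its bar side, not to be touched. Origin: on the pivot axis at mid-height. Axes parallel to the stand's when released; they turn with the lever. Released it runs along (-0.218, 0.976) in the stand's x, y. Over 60 N is forcing it.
- press_b (a point): Point to press on the lever of stand_b: mid-height (110 mm above the bench) of the front face, away from the bar, 125 mm from the pivot and 30 mm short of the ball. It moves with the lever: 27 mm to the sound stop, 44 mm to the bar, nearly along the stand's +x. The space in front of it is free from 75 mm above the bench up.
- jar: Bystander, loose, to be left alone: small white plastic jar with blue lid, 48 mm wide, 61 mm high, standing behind the stands. Origin: centre of its underside.
- vial: Bystander, loose, to be left alone: small clear vial with black cap, 21 mm wide, 52 mm high, standing between the two stands. Origin: centre of its underside.
- timer: Bystander, loose, to be left alone: cream dial timer with red knob, 66 x 66 x 44 mm, near the bench edge in front of the left stand. Origin: centre of its underside.
- beaker: Bystander, loose, to be left alone: clear beaker, 58 x 64 mm, 70 mm high, standing left of the stands. Origin: centre of its underside.
- pen_blue: Bystander, loose, to be left alone: white and blue pen, 140 x 12 x 13 mm, lying near the bench edge in front. Origin: centre of its underside.
- sample_tube: Bystander, loose, to be left alone: grey tube, 60 x 15 x 15 mm, lying at the right. Origin: centre of its underside.

How it is judged:
By the outcome, as a careful person would: the job done as asked, in the order asked, and still so for the second after the job is handed in, while the arm keeps its last pose, push and grip.
It also fails if it takes over 61 s, if anything falls off the work surface, if the arm or the gripper's body presses on something with over 40 N, if the wrist force passes 120 N, or if a joint passes its speed limit or range.

### The arm

A 7-joint arm with a two-finger parallel gripper is mounted at the origin on a cart in front of the work surface, level with it; the furniture and walls round the work are solid. World frame = base frame: x ahead of the robot, y to its left, z up, the work surface at z = 0. Lengths are in mm, angles in rad, forces in N, time in s.
With the tool pointing down it reaches from about 400 to 875 mm from the base axis. Payload 4.4 kg.
Tool frame: the origin (TCP) lies midway between the tips of the shut fingers; the grasp point (between the pads) lies 19 mm behind it; z points along the fingers, y is the direction in which the jaws open and shut (so a half turn about z gives the same grasp; the last joint's range is limited). The gripper opens to 85 mm and grips with 20 to 120 N. Pads are 22 mm wide; open, the fingers measure 114 mm over their backs; the gripper's body (76 mm by 85 mm) begins 54 mm behind the grasp point. The pads swing forward as they close: fully open they stand 13 mm farther back than shut.
Start: joints at [1.091, 0.628, 0.038, 1.517, -0.027, 0.996, -0.02], TCP at [261.388, -595.142, 231.313] pointing down, gripper open.
Joint ranges: [-3.06, 3.06], [-0.37, 2.12], [-1.25, 1.32], [0.18, 2.47], [-1.1, 4.24], [0.23, 1.98], [-2.94, 2.94]. Speed limits (rad/s): [2.57, 2.57, 3.14, 3.14, 3.14, 3.14, 3.14].

### API

Orientations are given as [roll, pitch, yaw] about the fixed x, y, z axes, in that order (R = Rz(yaw) Ry(pitch) Rx(roll)).
In Python, from cell import ctrl, vision gives the robot as it stands.
- The arm moves only by the tool play_rows, never from a script. Its arguments are lists of equal length, an entry for each row: "slide": the shift along the tool's x, y, z in mm, a list of three; "turn": the turn about the tool's z in rad; "fingers": the opening, from 0 (shut) to 1 (fully open). A call has 1 to 5 rows; each row is the pose to reach, as a shift and turn from the pose measured when the call began, along the tool's axes at that moment; what a row does not reach only later rows make up. A row lasts 1/8 s, in which the tool goes at most 62.5 mm and 10.7 degrees, less where a joint would pass 70% of its speed; a pose out of reach is approached as far as the arm can. A call with a gripper value outside its range is refused whole. The fingers move at their own pace and stop on an object; the grip force is fixed at half the most. Time passes only in rows, so rows that repeat a pose let the fingers close. It gives the time, the measured TCP pose, the force and the opening at its end, in the units of the state.
- ctrl.read_state(): the state, without advancing time (a new reading comes with each control period).
- vision.get_image(name): name is "scene" or "top" or "wrist"; returns (picture, depth): 420x560x3 uint8, blue, green, red; 420x560 float32, mm along the optical axis (not along the pixel's ray), 0 where there is no reading.
- vision.camera_params(name): a dict with "fx", "fy", "cx", "cy" (pixels), "position" and "rotation" of the camera in the world. Camera axes: x right, y up, looking along -z (the intrinsics and any distortion apply to the point x, -y, -z); pixel columns grow to the right and rows downward; lengths in mm; the calibration is good to about 2 mm. A picture is of the moment at which its call begins: read the wrist's pose just before it. camera_params takes no time and is no camera call; for the wrist camera it gives the pose at the moment of the call.
- ctrl.finish_job(): hands the job in, once; it reports no verdict.
The state is a dict: "clock": time; "qpos": joint angles; "qd": joint speeds; "tau": joint torques, N m; "eef_pos": TCP position; "tool_rot": TCP orientation; "force": force on the tool from outside, world axes, zero at the start; "torque": the same for the moment, N m; "width": finger opening in mm.
Only numpy, scipy, OpenCV 4.12 (cv2) and the standard library are available. Lean on these libraries where they do the work, as an engineer would, in place of code of your own. Each camera call takes 0.05 s, during which the arm holds its last target.

## Working session

There is one attempt and no reset: what is moved stays moved. The work goes in short steps, Python scripts to look and compute and a tool call to move; the robot and the scene stay as the last step left them, time stands still between calls to the robot, and variables do not carry over. Pictures are saved under pics/ and viewed, and the job is handed in when it is done.

Besides the shell and the picture viewer there is one more tool, called after "Request:" in YAML: its name, and indented under it one key for each argument. play_rows: Moves the arm, as the interface text tells. Its arguments: {"type":"object","properties":{"slide":{"type":"array"},"turn":{"type":"array"},"fingers":{"type":"array"}},"required":["slide","turn","fingers"]}

```bash
ls; mkdir -p pics
python3 - <<'E'
from cell import ctrl, vision
import cv2,numpy as np
s=ctrl.read_state()
print(s)
for n in ("scene","top"):
    im,d=vision.get_image(n); cv2.imwrite(f"pics/{n}0.png",im); np.savez(f"/tmp/{n}0.npz",im=im,d=d)
    print(vision.camera_params(n))
E
```

```text
pics
{'clock': 0.0, 'qpos': array([ 1.09125041,  0.62933298,  0.03844735,  1.51834377, -0.02701267,
        0.99629052, -0.02000062]), 'qd': array([-0.00175689, -0.00031814,  0.001164  , -0.00060052,  0.00014812,
        0.00175605, -0.00078484]), 'tau': array([ 1.98706821e-04, -5.63396323e+01,  1.22617140e+00, -1.93435639e+01,
        1.09784456e-02,  1.06581356e-02, -1.24029563e-05]), 'eef_pos': array([ 261.11065554, -594.5851656 ,  230.40544455]), 'tool_rot': array([-3.13973615e+00,  1.58407435e-05,  4.13734603e-01]), 'force': array([ 0.63249625, -0.23826025, -0.77966818]), 'torque': array([-0.03382206, -0.02530749, -0.03532038]), 'width': 85.43360036479051}
{'fx': 501.941980001912, 'fy': 501.941980001912, 'cx': 275.52542325191115, 'cy': 211.34987735665493, 'position': array([ 592.73905964, -792.364971  , 1405.2715666 ]), 'rotation': array([ 0.56195506,  0.00393512, -0.02175296])}
{'fx': 390.2973271911391, 'fy': 390.2973271911391, 'cx': 270.7527825177491, 'cy': 204.80550584170226, 'position': array([ 331.61605879,   10.27308546, 1314.25094303]), 'rotation': array([ 2.22003228e-01,  7.67592477e-06, -1.54720781e+00])}
```

View pics/scene0.png

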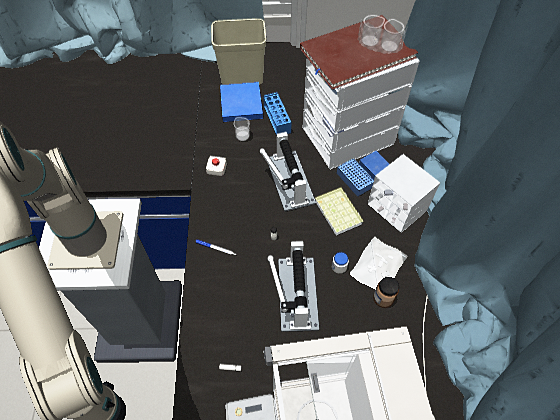

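View pics/top0.png

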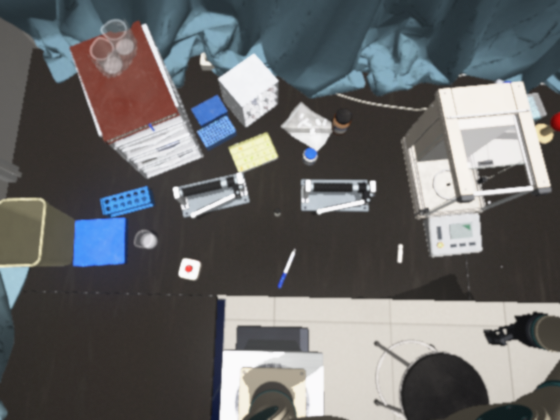

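```bash
cat > h.py <<'E'
import numpy as np,cv2
from scipy.spatial.transform import Rotation as R
def Rm(r): return R.from_euler('xyz',r).as_matrix()
def world(p,u,v,d):
    c=np.array([(u-p['cx'])/p['fx']*d,-(v-p['cy'])/p['fy']*d,-d*np.ones_like(d)])
    return (Rm(p['rotation'])@c.reshape(3,-1)).T+p['position']
def plane(p,u,v,z):
    u=np.atleast_1d(u).astype(float);v=np.atleast_1d(v).astype(float)
    r=(Rm(p['rotation'])@np.array([(u-p['cx'])/p['fx'],-(v-p['cy'])/p['fy'],-np.ones_like(u)])).T
    return p['position']+r*((z-p['position'][2])/r[:,2])[:,None]
def proj(p,X):
    c=(np.atleast_2d(X)-p['position'])@Rm(p['rotation'])
    return np.c_[p['cx']-p['fx']*c[:,0]/c[:,2], p['cy']+p['fy']*c[:,1]/c[:,2]]
E
python3 - <<'E'
from h import *
from cell import vision
for n,pts in (("scene",[(230,200),(150,120),(295,185),(300,290),(340,258)]),("top",[(250,260),(140,260),(212,195),(338,195),(310,155)])):
    z=np.load(f"/tmp/{n}0.npz");p=vision.camera_params(n)
    for u,v in pts: print(n,u,v,world(p,u,v,np.array([float(z['d'][v,u])])).round(1))
im=np.load("/tmp/scene0.npz")['im']
cv2.imwrite("pics/sL.png",cv2.resize(im[120:220,240:340],None,fx=6,fy=6,interpolation=cv2.INTER_CUBIC))
cv2.imwrite("pics/sR.png",cv2.resize(im[232:342,240:340],None,fx=5.4,fy=5.4,interpolation=cv2.INTER_CUBIC))
im=np.load("/tmp/top0.npz")['im']
cv2.imwrite("pics/t.png",cv2.resize(im[160:235,165:385],None,fx=3.6,fy=3.6,interpolation=cv2.INTER_CUBIC))
E
```

```text
scene 230 200 [[454.7 140.7   0.6]]
scene 150 120 [[145.2 509.1  -1.7]]
scene 295 185 [[668.  108.8 125.6]]
scene 300 290 [[ 667.4 -238.5  115. ]]
scene 340 258 [[ 794.5 -116.7   63.7]]
top 250 260 [[436.9  81.9   5.7]]
top 140 260 [[428.4 449.1   2.9]]
top 212 195 [[655.6 220.3  10.8]]
top 338 195 [[ 665.6 -213.3   11.6]]
top 310 155 [[ 790.9 -112.    60.2]]
```

View pics/sL.png

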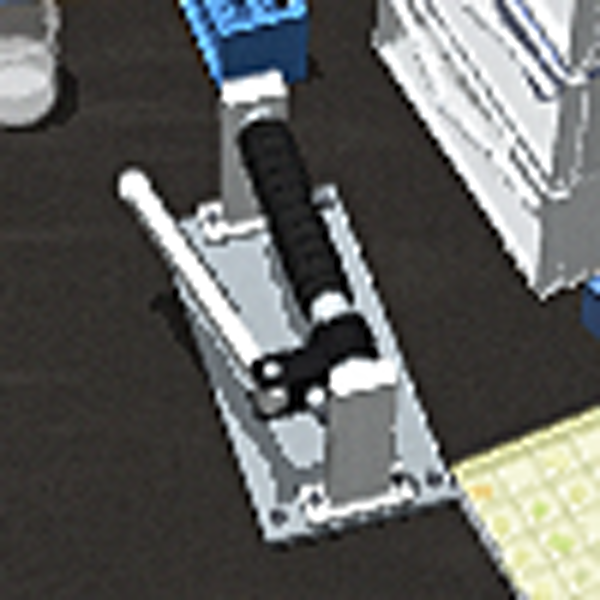

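View pics/sR.png

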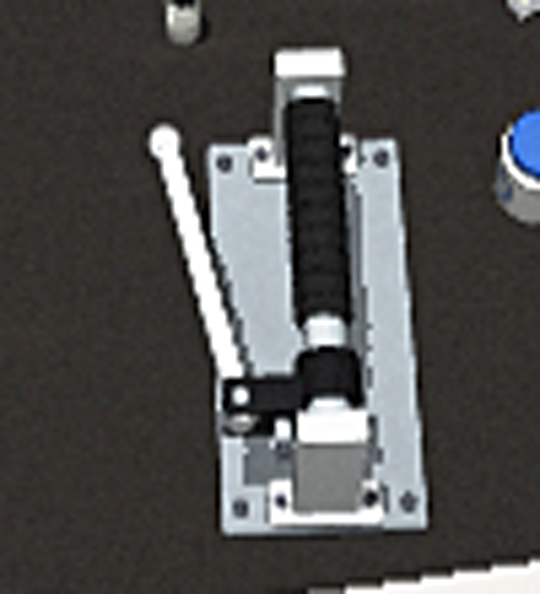

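View pics/t.png

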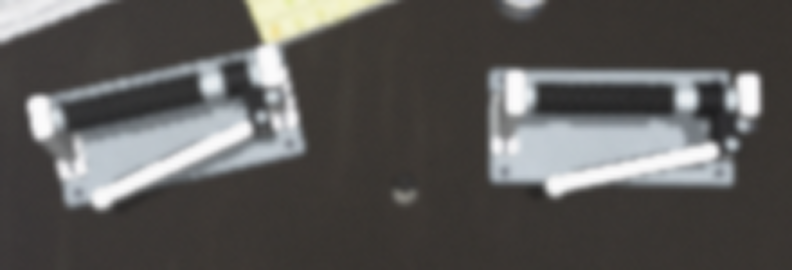

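Run:
```python
from h import *
from cell import vision
ps=vision.camera_params("scene");pt=vision.camera_params("top")
def sh(n,p,pts,z): 
    q=plane(p,[a for a,b in pts],[b for a,b in pts],z); print(n,q[:,:2].round(1).tolist()); return q
sh("L ball,s",ps,[(262.2,151.2)],110); sh("L ball t",pt,[(193.3,216.1)],110)
sh("L piv,s",ps,[(285.2,181.3)],122); sh("t",pt,[(237.2,192.2)],122)
sh("L base NR-front, NR-back, far-back",ps,[(285.3,210.3),(316.7,202.8),(295.8,151.2)],12)
sh("R ball,s",ps,[(270.6,257.9)],110); sh("R ball t",pt,[(319.2,212.2)],110)
sh("R piv",ps,[(284.4,305.1)],122); sh("t",pt,[(368.6,199.7)],122)
sh("R base fr,br,bl,fl",ps,[(281.1,331.1),(319.3,329.8),(314.1,258.3),(278.9,259)],12)
# base masks in top & scene: minAreaRect on points z~12 by depth
for n,p in(("scene",ps),("top",pt)):
    z=np.load(f"/tmp/{n}0.npz");d=z['d'];v,u=np.mgrid[0:420,0:560]
    W=world(p,u.astype(float),v.astype(float),d.astype(float)).reshape(420,560,3)
    for nm,y0,y1 in(("L",30,340),("R",-380,-60)):
        m=(d>0)&(W[...,2]>7)&(W[...,2]<17)&(W[...,0]>560)&(W[...,0]<760)&(W[...,1]>y0)&(W[...,1]<y1)&(z['im'].min(2)>90)
        k=cv2.connectedComponentsWithStats(m.astype(np.uint8))
        m=k[1]==1+np.argmax(k[2][1:,4])
        pts=W[m][:,:2].astype(np.float32); print(n,nm,m.sum(),cv2.minAreaRect(pts))
        m=(d>0)&(W[...,2]>100)&(W[...,2]<122)&(W[...,0]>540)&(W[...,0]<760)&(W[...,1]>y0)&(W[...,1]<y1)&(z['im'].min(2)>150)
        P=W[m]; i=np.argsort(P[:,0])[:6]; print(" lever low-x pts",P[i].round(0).tolist())
```

```text
L ball,s [[566.5, 258.7]]
L ball t [[561.3, 259.2]]
L piv,s [[638.1, 126.3]]
t [[638.9, 123.4]]
L base NR-front, NR-back, far-back [[638.5, 88.2], [743.5, 115.0], [683.7, 335.2]]
R ball,s [[587.7, -135.0]]
R ball t [[583.1, -136.4]]
R piv [[622.7, -284.4]]
t [[624.3, -290.2]]
R base fr,br,bl,fl [[613.5, -319.0], [722.6, -317.7], [722.0, -89.8], [613.0, -89.6]]
scene L 278 ((635.972900390625, 182.41061401367188), (49.73508071899414, 178.83248901367188), 14.299006462097168)
 lever low-x pts [[559.0, 259.0, 111.0], [559.0, 253.0, 113.0], [559.0, 262.0, 113.0], [559.0, 265.0, 114.0], [563.0, 249.0, 117.0], [563.0, 253.0, 118.0]]
scene R 610 ((704.8988647460938, -201.02853393554688), (228.2080841064453, 35.56835174560547), 88.85010528564453)
 lever low-x pts [[580.0, -141.0, 108.0], [580.0, -140.0, 114.0], [580.0, -139.0, 117.0], [580.0, -134.0, 115.0], [580.0, -131.0, 114.0], [583.0, -145.0, 117.0]]
top L 535 ((646.7649536132812, 243.0195770263672), (60.85917663574219, 186.41177368164062), 28.98691749572754)
 lever low-x pts [[558.0, 262.0, 113.0], [558.0, 260.0, 110.0], [560.0, 265.0, 119.0], [560.0, 262.0, 116.0], [560.0, 259.0, 116.0], [561.0, 257.0, 112.0]]
top R 701 ((647.4595336914062, -188.42547607421875), (70.68681335449219, 205.45359802246094), 1.007063388824463)
 lever low-x pts [[579.0, -132.0, 117.0], [579.0, -135.0, 116.0], [579.0, -129.0, 115.0], [580.0, -139.0, 113.0], [582.0, -131.0, 120.0], [582.0, -141.0, 119.0]]
```

```bash
cat > to.py <<'E'
import sys
from h import *
from cell import ctrl
s=ctrl.read_state(); T=Rm(s['tool_rot'])
x,y,z,yaw=map(float,sys.argv[1:5])
d=np.array([x,y,z])-s['eef_pos']
print(s['clock'],s['eef_pos'].round(1),s['tool_rot'].round(3),'q',s['qpos'].round(2),'F',s['force'].round(1),s['width'])
print("slide",(T.T@d).round(1),"turn",round(s['tool_rot'][2]-yaw,3),"dist",np.linalg.norm(d).round(1))
E
python3 to.py 430 -250 230 .42; python3 to.py 480 180 230 .42
```

```text
0.1 [ 261.2 -594.6  230.5] [-3.14   0.     0.414] q [ 1.09  0.63  0.04  1.52 -0.03  1.   -0.02] F [ 0.1 -0.7 -0.2] 85.41910579302535
slide [ 293.2 -247.6    0.9] turn -0.006 dist 383.8
0.1 [ 261.2 -594.6  230.5] [-3.14   0.     0.414] q [ 1.09  0.63  0.04  1.52 -0.03  1.   -0.02] F [ 0.1 -0.7 -0.2] 85.41910579302535
slide [ 511.9 -621.2    1.5] turn -0.006 dist 804.9
```

Request:
play_rows:
  slide:
    - [40,-34,0]
    - [80,-68,0]
    - [120,-102,0]
    - [160,-136,0]
    - [200,-170,0]
  turn: [0,0,0,0,0]
  fingers: [0,0,0,0,0]

```text
clock: 0.72
eef_pos: [376.4, -356.8, 230.6]
tool_rot: [-3.139, 0.0, 0.414]
force: [0.7, -1.2, 0.1]
width: 0.1
```

```bash
python3 to.py 450 -200 230 .42; python3 to.py 480 150 230 .42
```

```text
0.725 [ 376.4 -356.8  230.6] [-3.139  0.     0.414] q [ 0.69  0.44  0.03  1.88 -0.02  0.82 -0.43] F [ 0.7 -1.2  0.1] 0.07447494405887675
slide [ 130.4 -114.     0.8] turn -0.006 dist 173.2
0.725 [ 376.4 -356.8  230.6] [-3.139  0.     0.414] q [ 0.69  0.44  0.03  1.88 -0.02  0.82 -0.43] F [ 0.7 -1.2  0.1] 0.07447494405887675
slide [ 298.6 -422.4    1.4] turn -0.006 dist 517.3
```

Request:
play_rows:
  slide:
    - [45,-40,0]
    - [90,-80,0]
    - [130,-114,0]
    - [150,-165,0]
    - [170,-215,0]
  turn: [0,0,0,0,0]
  fingers: [0,0,0,0,0]

```text
clock: 1.35
eef_pos: [445.4, -89.7, 230.7]
tool_rot: [-3.139, 0.0, 0.414]
force: [0.4, 0.5, 0.1]
width: 0.0
```

```bash
python3 to.py 500 185 200 .48
```

```text
1.35 [445.4 -89.7 230.7] [-3.139  0.     0.414] q [ 0.14  0.35 -0.01  2.04  0.    0.75 -1.02] F [0.4 0.5 0.1] 0.040556632598447634
slide [ 160.5 -229.4   31.2] turn -0.066 dist 281.7
```

Request:
play_rows:
  slide:
    - [32,-46,6]
    - [64,-92,12]
    - [96,-138,19]
    - [128,-184,25]
    - [160,-229,31]
  turn: [0,0,-0.02,-0.04,-0.066]
  fingers: [0,0,0,0,0]

```text
clock: 1.98
eef_pos: [499.7, 186.2, 199.8]
tool_rot: [-3.139, 0.001, 0.481]
force: [1.7, -0.3, -0.2]
width: 0.0
```

```bash
python3 to.py 530 205 90 .48
python3 - <<'E'
from h import *
from cell import vision
for n in ("scene","top","wrist"):
    im,d=vision.get_image(n); cv2.imwrite(f"pics/{n}1.png",im); np.savez(f"/tmp/{n}1.npz",im=im,d=d,p=vision.camera_params(n))
print(vision.camera_params("wrist"))
E
```

```text
1.975 [499.7 186.2 199.8] [-3.139e+00  1.000e-03  4.810e-01] q [-0.37  0.5  -0.05  1.88  0.03  0.76 -1.53] F [ 1.7 -0.3 -0.2] 0.04656055111694124
slide [ 35.6  -2.4 109.8] turn 0.001 dist 115.5
{'fx': 320.5435142092412, 'fy': 320.5435142092412, 'cx': 282.4112280240114, 'cy': 207.44729524377206, 'position': array([569.76935806, 226.27447272, 342.75701278]), 'rotation': array([-0.31651286,  0.00413191, -1.08420099])}
```

View pics/wrist1.png

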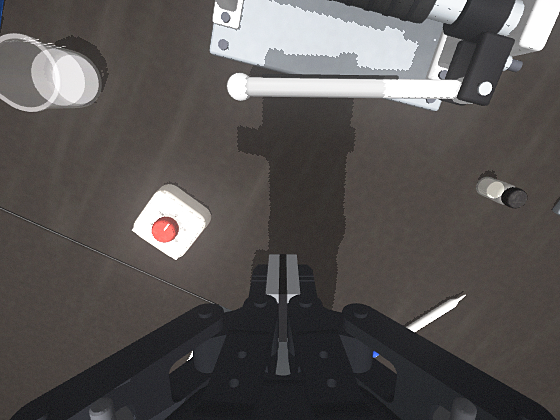

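View pics/scene1.png

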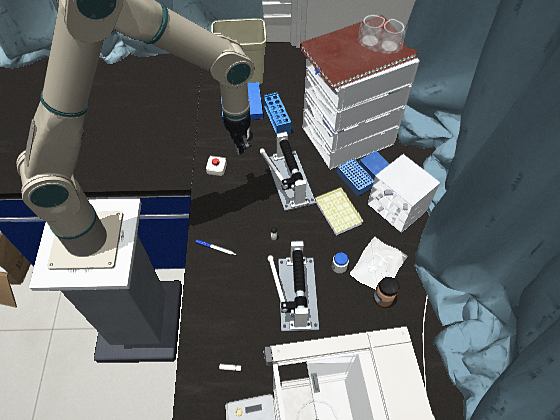

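Run:
```python
from h import *
from cell import vision
p=vision.camera_params("wrist")
b=plane(p,239,87,110)[0];q=plane(p,485,89,122)[0];print(b,q,np.linalg.norm((b-q)[:2]))
f=plane(p,[300,360,420],[98,98,98],110);print(f.round(1))
d=np.load("/tmp/wrist1.npz")['d']
for u in(300,340,380,420): print(u,[ (v,d[v,u].round(1)) for v in range(72,106,3)])
```

```text
[564.34225818 257.92289841 110.        ] [637.72805637 115.45610136 122.        ] 160.25686767665377
[[577.5 217.8 110. ]
 [596.8 181.4 110. ]
 [616.  145.  110. ]]
300 [(72, np.float32(305.3)), (75, np.float32(210.4)), (78, np.float32(209.7)), (81, np.float32(209.0)), (84, np.float32(208.8)), (87, np.float32(209.5)), (90, np.float32(209.5)), (93, np.float32(210.5)), (96, np.float32(214.8)), (99, np.float32(324.3)), (102, np.float32(326.2)), (105, np.float32(326.3))]
340 [(72, np.float32(306.0)), (75, np.float32(210.3)), (78, np.float32(209.0)), (81, np.float32(208.4)), (84, np.float32(209.3)), (87, np.float32(208.9)), (90, np.float32(209.3)), (93, np.float32(210.0)), (96, np.float32(212.6)), (99, np.float32(323.7)), (102, np.float32(323.9)), (105, np.float32(325.5))]
380 [(72, np.float32(304.2)), (75, np.float32(210.0)), (78, np.float32(210.2)), (81, np.float32(210.5)), (84, np.float32(207.4)), (87, np.float32(208.9)), (90, np.float32(209.2)), (93, np.float32(210.8)), (96, np.float32(212.2)), (99, np.float32(324.3)), (102, np.float32(325.6)), (105, np.float32(325.3))]
420 [(72, np.float32(303.2)), (75, np.float32(303.1)), (78, np.float32(306.3)), (81, np.float32(208.7)), (84, np.float32(208.1)), (87, np.float32(208.5)), (90, np.float32(208.5)), (93, np.float32(210.1)), (96, np.float32(210.6)), (99, np.float32(310.3)), (102, np.float32(311.5)), (105, np.float32(314.0))]
```

```bash
python3 to.py 532 207 90 .486
```

```text
2.125 [499.1 188.2 199.5] [-3.137  0.     0.486] q [-0.37  0.5  -0.06  1.88  0.03  0.76 -1.53] F [ 0.  -1.4 -0.1] -0.24816105776430164
slide [ 37.9  -0.8 109.5] turn 0.0 dist 115.8
```

Request:
play_rows:
  slide:
    - [20,0,25]
    - [38,-1,55]
    - [38,-1,85]
    - [38,-1,110]
    - [38,-1,110]
  turn: [0,0,0,0,0]
  fingers: [0,0,0,0,0]

```text
clock: 2.75
eef_pos: [530.5, 204.9, 87.8]
tool_rot: [-3.138, 0.006, 0.485]
force: [-0.0, 0.1, -0.0]
width: -0.1
```

```bash
python3 to.py 564 223.5 90 .486
python3 - <<'E'
from h import *
from cell import vision
im,d=vision.get_image("wrist"); cv2.imwrite("pics/wrist2.png",im)
E
```

```text
2.75 [530.5 204.9  87.8] [-3.138  0.006  0.485] q [-0.39  0.71 -0.05  1.86  0.05  0.58 -1.55] F [-0.   0.1 -0. ] -0.14241751665778363
slide [38.3 -0.8 -2.4] turn -0.001 dist 38.4
```

View pics/wrist2.png

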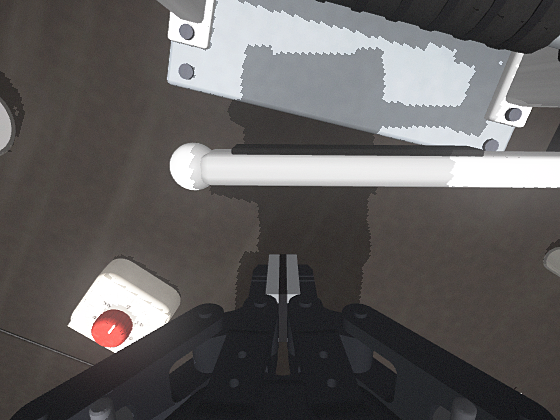

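Request:
play_rows:
  slide:
    - [15,-1,-1]
    - [25,-3,-2]
    - [31,-3,-2]
    - [34,-3,-2]
    - [34,-3,-2]
  turn: [0,0,0,0,0]
  fingers: [0,0,0,0,0]

```text
clock: 3.42
eef_pos: [560.2, 224.0, 91.1]
tool_rot: [-3.138, 0.003, 0.485]
force: [-0.1, -0.2, 0.3]
width: 0.2
```

```bash
python3 to.py 564 223.5 90 .486
cat > traj.py <<'E'
import sys
from h import *
from cell import ctrl
# lever kinematics: pivot xy, released blade-normal yaw a0; stand-off measured at released contact
def tcp(piv,a0,th,off=17.,r=125.):
    a=a0-th; b=np.array([-np.sin(a),np.cos(a)]); n=np.array([np.cos(a),np.sin(a)])
    return np.array(piv)+r*b-off*n, a
def go(piv,a0,ths,z=90,**k):
    s=ctrl.read_state();T=Rm(s['tool_rot']);print(s['eef_pos'].round(1),s['tool_rot'].round(3),s['force'].round(1))
    for th in ths:
        p,a=tcp(piv,a0,th,**k); d=T.T@(np.r_[p,z]-s['eef_pos']); print(th,d.round(1),"turn",round(s['tool_rot'][2]-a,3))
def inv(piv,a0,xy):
    # lever angle if the finger face (17 mm ahead to blade axis) touches
    from scipy.optimize import brentq
E
python3 -c "
from traj import *
go((638.4,120.5),.486,[0,.05,.1,.15,.2,.22])"
```

```text
3.425 [560.2 224.   91.1] [-3.138e+00  3.000e-03  4.850e-01] q [-0.4   0.74 -0.04  1.77  0.04  0.64 -1.55] F [-0.1 -0.2  0.3] 0.15345179789331342
slide [3.2 2.3 1.1] turn -0.001 dist 4.0
[560.2 224.   91.1] [-3.138e+00  3.000e-03  4.850e-01] [-0.1 -0.2  0.3]
0 [3.8 3.1 1.1] turn -0.001
0.05 [10.1  2.4  1. ] turn 0.049
0.1 [16.4  2.   1. ] turn 0.099
0.15 [22.7  1.9  1. ] turn 0.149
0.2 [29.   2.2  1. ] turn 0.199
0.22 [31.5  2.4  1. ] turn 0.219
```

Request:
play_rows:
  slide:
    - [3,0,0]
    - [6,0,0]
    - [9,0,0]
    - [12,0,0]
    - [12,0,0]
  turn: [0,0.02,0.04,0.06,0.06]
  fingers: [0,0,0,0,0]

```text
clock: 4.05
eef_pos: [570.3, 229.9, 90.9]
tool_rot: [-3.138, 0.004, 0.425]
force: [-4.6, -0.3, 2.9]
width: -0.1
```

Run:
```python
from h import *
from cell import vision
im,d=vision.get_image("wrist"); cv2.imwrite("pics/wrist3.png",im)
from traj import *
go((638.4,120.5),.486,[.05,.1,.15,.2,.22])
```

```text
[570.2 229.9  90.8] [-3.138  0.004  0.425] [-4.8  0.3  0.6]
0.05 [-1.4  3.   0.8] turn -0.011
0.1 [4.9 2.2 0.8] turn 0.039
0.15 [11.2  1.8  0.8] turn 0.089
0.2 [17.5  1.7  0.8] turn 0.139
0.22 [20.   1.7  0.8] turn 0.159
```

View pics/wrist3.png

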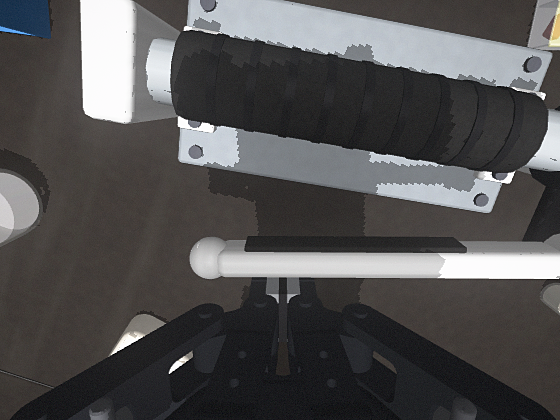

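Request:
play_rows:
  slide:
    - [3,0,0.5]
    - [6,0,0.5]
    - [9,0,0.5]
    - [12,0,0.5]
    - [15,0,0.5]
  turn: [0.03,0.05,0.07,0.1,0.12]
  fingers: [0,0,0,0,0]

```text
clock: 4.72
eef_pos: [583.0, 236.7, 90.2]
tool_rot: [-3.138, 0.006, 0.304]
force: [-7.1, -0.1, 3.5]
width: 0.1
```

```bash
python3 -c "
from traj import *
go((638.4,120.5),.486,[.2,.22,.25,.3,.356])"
```

```text
[583.  236.7  90.2] [-3.138  0.006  0.304] [-7.1 -0.1  3.5]
0.2 [3.3 2.1 0.2] turn 0.018
0.22 [5.8 1.9 0.2] turn 0.038
0.25 [9.6 1.5 0.2] turn 0.068
0.3 [15.9  1.3  0.1] turn 0.118
0.356 [22.9  1.4  0.1] turn 0.174
```

Request:
play_rows:
  slide:
    - [1.5,0.5,0]
    - [3,0.5,0]
    - [4.5,0.5,0]
    - [4.5,0.5,0]
  turn: [0.01,0.02,0.03,0.03]
  fingers: [0,0,0,0]

```text
clock: 5.22
eef_pos: [586.7, 238.3, 90.2]
tool_rot: [-3.137, 0.008, 0.274]
force: [-6.5, -0.2, 4.6]
width: -0.3
```

Request:
play_rows:
  slide:
    - [1.5,0,0]
    - [3,0,0]
    - [3,0,0]
  turn: [0.01,0.02,0.02]
  fingers: [0,0,0]

```text
clock: 5.6
eef_pos: [588.8, 239.2, 90.2]
tool_rot: [-3.137, 0.009, 0.254]
force: [-6.1, -0.7, 4.7]
width: 0.0
```

```bash
python3 -c "
from traj import *
go((638.4,120.5),.486,[.2,.22,.25,.3,.356])"
```

```text
[588.8 239.2  90.2] [-3.137  0.009  0.254] [-6.1 -0.7  4.7]
0.2 [-2.8  3.   0.2] turn -0.032
0.22 [-0.3  2.6  0.2] turn -0.012
0.25 [3.4 2.1 0.2] turn 0.018
0.3 [9.7 1.5 0.1] turn 0.068
0.356 [16.8  1.2  0. ] turn 0.124
```

Request:
play_rows:
  slide:
    - [2,0,0]
    - [4,0,0]
    - [4,0,0]
  turn: [0.01,0.02,0.02]
  fingers: [0,0,0]

```text
clock: 5.98
eef_pos: [591.9, 240.3, 90.2]
tool_rot: [-3.137, 0.011, 0.234]
force: [-6.5, -2.1, 4.4]
width: -0.2
```

Request:
play_rows:
  slide:
    - [2,0.3,0]
    - [4,0.5,0]
    - [4,0.5,0]
  turn: [0.015,0.03,0.03]
  fingers: [0,0,0]

```text
clock: 6.35
eef_pos: [594.7, 241.5, 90.3]
tool_rot: [-3.137, 0.014, 0.204]
force: [-7.3, -0.1, 5.5]
width: 0.0
```

Run:
```python
from h import *
from cell import vision
im,d=vision.get_image("wrist"); cv2.imwrite("pics/wrist4.png",im)
from traj import *
go((638.4,120.5),.486,[.22,.25,.3,.356])
```

```text
[594.7 241.5  90.2] [-3.137  0.014  0.204] [-7.7  0.7  4.6]
0.22 [-6.4  3.6  0.3] turn -0.062
0.25 [-2.7  2.9  0.3] turn -0.032
0.3 [3.6 2.  0.2] turn 0.018
0.356 [10.6  1.4  0.1] turn 0.074
```

View pics/wrist4.png

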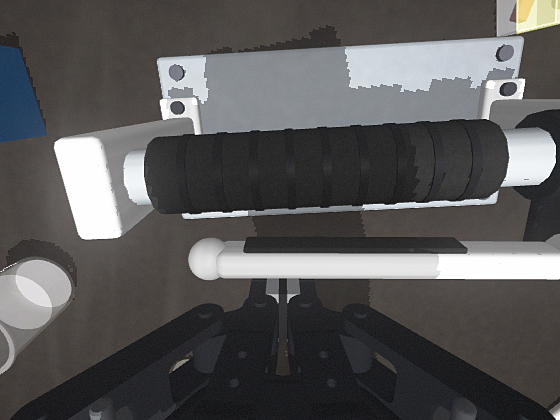

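Request:
play_rows:
  slide:
    - [2,0.3,0]
    - [4,0.5,0]
    - [6,1,0]
    - [6,1,0]
  turn: [0.01,0.025,0.04,0.04]
  fingers: [0,0,0,0]

```text
clock: 6.9
eef_pos: [599.2, 243.1, 90.3]
tool_rot: [-3.136, 0.016, 0.164]
force: [-8.2, 1.0, 5.9]
width: -0.2
```

Request:
play_rows:
  slide:
    - [1.5,0,0]
    - [3,0,0]
    - [3,0,0]
  turn: [0.01,0.02,0.02]
  fingers: [0,0,0]

```text
clock: 7.28
eef_pos: [600.9, 243.7, 90.3]
tool_rot: [-3.136, 0.019, 0.144]
force: [-7.1, -0.7, 5.1]
width: 0.1
```

Request:
play_rows:
  slide:
    - [2,0,0]
    - [4,0,0]
    - [4,0,0]
  turn: [0.0,0,0]
  fingers: [0,0,0]

```text
clock: 7.65
eef_pos: [603.4, 244.1, 90.2]
tool_rot: [-3.136, 0.023, 0.144]
force: [-7.6, -1.1, 6.7]
width: 0.2
```

Run:
```python
from h import *
from cell import vision
im,d=vision.get_image("wrist"); cv2.imwrite("pics/wrist5.png",im)
from traj import *
go((638.4,120.5),.486,[.3,.356])
```

```text
[603.3 244.1  90.3] [-3.136  0.023  0.144] [-7.8 -0.6  6.5]
0.3 [-5.2  3.2  0.4] turn -0.042
0.356 [1.7 2.2 0.2] turn 0.014
```

View pics/wrist5.png

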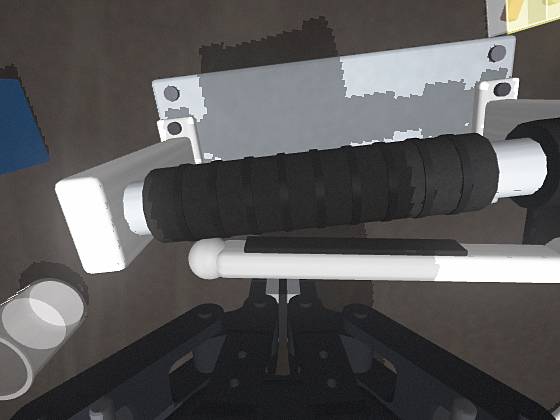

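Request:
play_rows:
  slide:
    - [2,0,0]
    - [3.5,0,0]
    - [3.5,0,0]
  turn: [0.0,0.01,0.01]
  fingers: [0,0,0]

```text
clock: 8.07
eef_pos: [604.2, 244.4, 90.3]
tool_rot: [-3.137, 0.028, 0.134]
force: [-11.1, -0.9, 8.1]
width: -0.2
```

Request:
play_rows:
  slide:
    - [1,0,0]
    - [2.5,0,0]
    - [2.5,0,0]
  turn: [0.0,0,0]
  fingers: [0,0,0]

```text
clock: 8.45
eef_pos: [604.0, 244.3, 90.3]
tool_rot: [-3.138, 0.034, 0.133]
force: [-10.6, -2.0, 9.0]
width: 0.1
```

Request:
play_rows:
  slide:
    - [3,0,0]
    - [6,0,0]
    - [6,0,0]
  turn: [0.0,0,0]
  fingers: [0,0,0]

```text
clock: 8.82
eef_pos: [603.8, 244.3, 90.2]
tool_rot: [-3.139, 0.047, 0.133]
force: [-17.2, -4.2, 14.1]
width: 0.1
```

Run:
```python
from h import *
from cell import vision
im,d=vision.get_image("wrist"); cv2.imwrite("pics/wrist6.png",im)
from traj import *
go((638.4,120.5),.486,[.3,.356])
```

```text
[603.8 244.3  90.2] [-3.139  0.047  0.133] [-17.8  -3.8  14.8]
0.3 [-5.7  3.4  0.4] turn -0.053
0.356 [1.2 2.3 0.1] turn 0.003
```

View pics/wrist6.png

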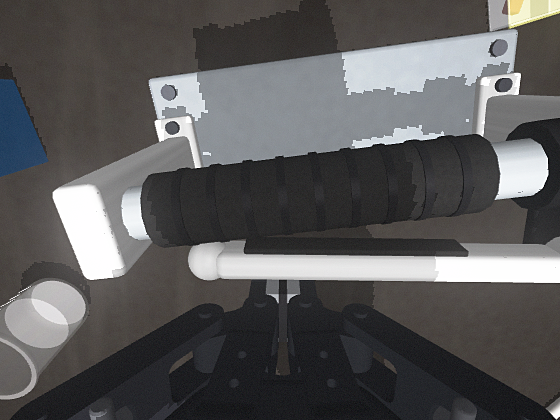

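Request:
play_rows:
  slide:
    - [-10,0,0]
    - [-22,0,0]
    - [-36,-1,-1]
    - [-52,-2,-2]
    - [-75,-2,-3]
  turn: [0,-0.02,-0.05,-0.08,-0.09]
  fingers: [0,0,0,0,0]

```text
clock: 9.5
eef_pos: [531.7, 236.5, 96.9]
tool_rot: [-3.135, 0.041, 0.223]
force: [0.1, 0.6, 1.1]
width: -0.2
```

```bash
python3 to.py 530 -172 130 .22;  python3 - <<'E'
from h import *
from cell import vision
im,d=vision.get_image("wrist"); cv2.imwrite("pics/wrist7.png",im)
im,d=vision.get_image("scene"); cv2.imwrite("pics/sR7.png",cv2.resize(im[120:342,190:370],None,fx=2.7,fy=2.7,interpolation=cv2.INTER_CUBIC))
E
```

```text
9.5 [531.7 236.5  96.9] [-3.135  0.041  0.223] q [-0.47  0.72  0.02  1.79 -0.05  0.67 -1.76] F [0.1 0.6 1.1] -0.20294550336191652
slide [-93.1 397.9 -32. ] turn 0.003 dist 409.9
```

View pics/wrist7.png

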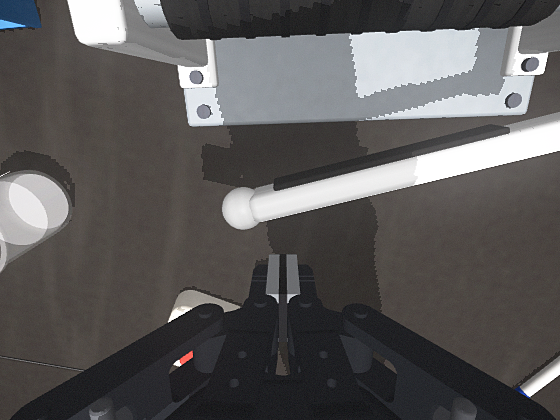

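View pics/sR7.png

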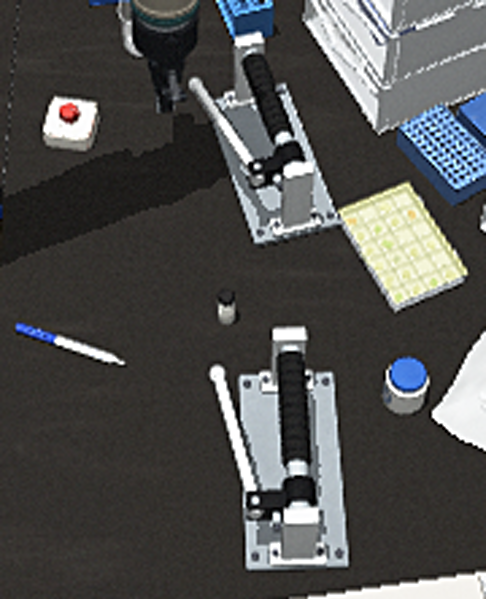

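Request:
play_rows:
  slide:
    - [-15,40,-8]
    - [-27,90,-18]
    - [-38,140,-28]
    - [-50,190,-32]
    - [-62,240,-32]
  turn: [0,0,0,0,0]
  fingers: [0,0,0,0,0]

```text
clock: 10.22
eef_pos: [526.3, -13.5, 130.9]
tool_rot: [-3.137, 0.04, 0.223]
force: [1.1, -0.2, -0.5]
width: 0.2
```

```bash
python3 to.py 530 -172 92 .22
```

```text
10.225 [526.3 -13.5 130.9] [-3.137  0.04   0.223] q [-0.03  0.61 -0.    1.92  0.01  0.65 -1.38] F [ 1.1 -0.2 -0.5] 0.20249326680323687
slide [-29.9 155.6  39.3] turn 0.003 dist 163.3
```

Request:
play_rows:
  slide:
    - [-10,50,0]
    - [-20,100,5]
    - [-29,150,20]
    - [-30,156,39]
    - [-30,156,39]
  turn: [0,0,0,0,0]
  fingers: [0,0,0,0,0]

```text
clock: 10.85
eef_pos: [530.5, -174.3, 91.3]
tool_rot: [-3.137, 0.04, 0.22]
force: [0.1, -0.0, -0.6]
width: -0.2
```

Run:
```python
from h import *
from cell import vision
im,d=vision.get_image("wrist"); cv2.imwrite("pics/wrist8.png",im)
from traj import *
go((623,-288.5),.22,[0,.05,.1,.15,.2,.22])
```

```text
[ 531.  -172.9   92. ] [-3.137  0.039  0.222] [1.2 1.3 1. ]
0 [47.5  8.   0.1] turn 0.002
0.05 [53.8  7.3 -0.1] turn 0.052
0.1 [60.1  6.9 -0.3] turn 0.102
0.15 [66.4  6.9 -0.6] turn 0.152
0.2 [72.7  7.1 -0.8] turn 0.202
0.22 [75.2  7.3 -0.9] turn 0.222
```

View pics/wrist8.png

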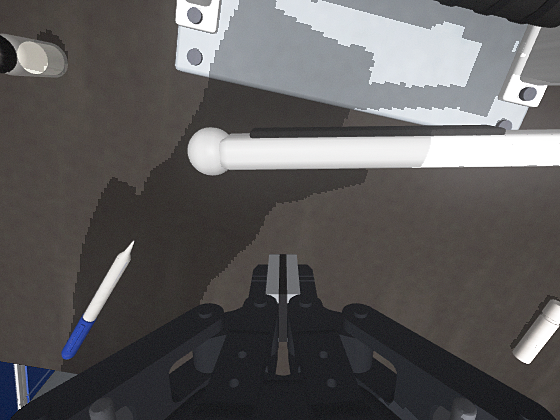

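Request:
play_rows:
  slide:
    - [15,2,0]
    - [30,3,0]
    - [38,3,0]
    - [43,3,0]
    - [43,3,0]
  turn: [0,0,0,0,0]
  fingers: [0,0,0,0,0]

```text
clock: 11.52
eef_pos: [573.9, -166.0, 90.5]
tool_rot: [-3.137, 0.039, 0.223]
force: [1.1, 0.0, 0.4]
width: 0.1
```

Run:
```python
from h import *
from cell import vision
im,d=vision.get_image("wrist"); cv2.imwrite("pics/wrist9.png",im)
from traj import *
go((623,-288.5),.22,[0,.05,.1,.15,.2,.22])
```

```text
[ 573.4 -166.3   90.5] [-3.137  0.04   0.222] [-0.5 -0.5  0.7]
0 [4.8 5.1 0.2] turn 0.002
0.05 [11.   4.5 -0. ] turn 0.052
0.1 [17.3  4.1 -0.3] turn 0.102
0.15 [23.6  4.  -0.5] turn 0.152
0.2 [29.9  4.3 -0.8] turn 0.202
0.22 [32.4  4.5 -0.9] turn 0.222
```

View pics/wrist9.png

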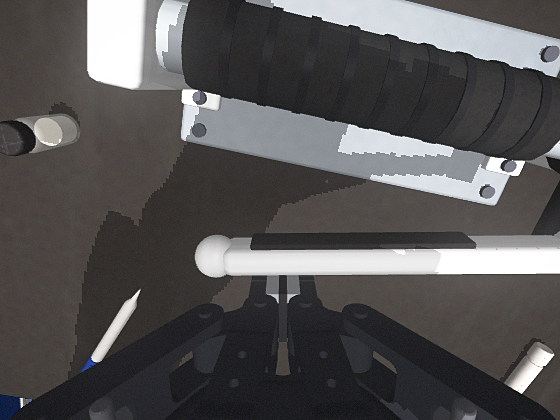

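Request:
play_rows:
  slide:
    - [4,2,0]
    - [8,2,0]
    - [12,2,0]
    - [16,2,0]
    - [20,2,-0.5]
  turn: [0,0.03,0.06,0.09,0.12]
  fingers: [0,0,0,0,0]

```text
clock: 12.2
eef_pos: [591.9, -163.1, 89.7]
tool_rot: [-3.141, 0.043, 0.1]
force: [-5.6, 2.0, 1.8]
width: 0.1
```

Request:
play_rows:
  slide:
    - [1.5,0,0]
    - [3,0,0]
    - [4.5,0,0]
    - [4.5,0,0]
  turn: [0.01,0.03,0.04,0.04]
  fingers: [0,0,0,0]

```text
clock: 12.7
eef_pos: [595.5, -162.3, 89.6]
tool_rot: [3.142, 0.045, 0.059]
force: [-6.3, 2.2, 3.6]
width: -0.0
```

Run:
```python
from traj import *
go((623,-288.5),.22,[.15,.2,.22])
```

```text
[ 595.5 -162.3   89.6] [3.142 0.045 0.059] [-6.3  2.2  3.6]
0.15 [ 1.6  2.8 -0.5] turn -0.011
0.2 [ 7.8  2.1 -0.8] turn 0.039
0.22 [10.4  1.9 -0.9] turn 0.059
```

Request:
play_rows:
  slide:
    - [1.5,0,0]
    - [3,0,0]
    - [4.5,0,0]
    - [4.5,0,0]
  turn: [0.01,0.02,0.03,0.03]
  fingers: [0,0,0,0]

```text
clock: 13.2
eef_pos: [599.0, -161.6, 89.5]
tool_rot: [3.141, 0.048, 0.029]
force: [-4.5, 1.8, 5.0]
width: -0.3
```

Request:
play_rows:
  slide:
    - [1.5,0,0]
    - [3,0,0]
    - [3,0,0]
  turn: [0.01,0.02,0.02]
  fingers: [0,0,0]

```text
clock: 13.58
eef_pos: [601.0, -161.2, 89.5]
tool_rot: [3.14, 0.05, 0.008]
force: [-6.1, 1.4, 4.6]
width: 0.2
```

Request:
play_rows:
  slide:
    - [1.5,0,0]
    - [3,0,0]
    - [3,0,0]
  turn: [0,0.01,0.01]
  fingers: [0,0,0]

```text
clock: 13.95
eef_pos: [602.2, -161.0, 89.4]
tool_rot: [3.14, 0.054, -0.003]
force: [-6.8, 1.4, 5.7]
width: -0.2
```

Request:
play_rows:
  slide:
    - [1.5,0,0]
    - [3,0,0]
    - [3,0,0]
  turn: [0,0,0]
  fingers: [0,0,0]

```text
clock: 14.32
eef_pos: [602.1, -160.9, 89.4]
tool_rot: [3.141, 0.06, -0.004]
force: [-10.9, 1.7, 8.3]
width: -0.0
```

Run:
```python
from h import *
from cell import vision
im,d=vision.get_image("wrist"); cv2.imwrite("pics/wrist10.png",im)
from traj import *
go((623,-288.5),.22,[.15,.2,.22])
```

```text
[ 602.1 -161.    89.4] [ 3.141  0.06  -0.004] [-9.4  1.6  8.7]
0.15 [-4.8  4.1 -0.3] turn -0.074
0.2 [ 1.4  2.9 -0.7] turn -0.024
0.22 [ 3.9  2.5 -0.8] turn -0.004
```

View pics/wrist10.png

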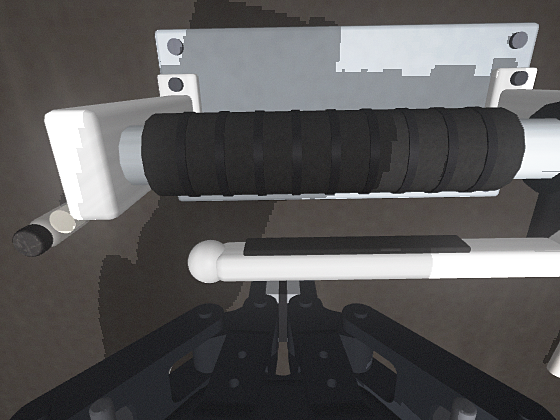

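Request:
play_rows:
  slide:
    - [3,0,0]
    - [6,0,0]
    - [6,0,0]
  turn: [0.0,0,0]
  fingers: [0,0,0]

```text
clock: 14.75
eef_pos: [601.9, -160.9, 89.2]
tool_rot: [-3.141, 0.073, -0.006]
force: [-16.6, 0.8, 14.5]
width: 0.2
```

Request:
play_rows:
  slide:
    - [-10,0,0]
    - [-22,0,0]
    - [-36,0,-1]
    - [-52,0,-2]
    - [-75,0,-3]
  turn: [0,-0.03,-0.08,-0.15,-0.2]
  fingers: [0,0,0,0,0]

```text
clock: 15.38
eef_pos: [529.3, -160.2, 98.2]
tool_rot: [-3.127, 0.066, 0.198]
force: [0.8, 0.2, -0.4]
width: -0.0
```

```bash
python3 to.py 520 20 130 .486;python3 - <<'E'
from h import *
from cell import vision
im,d=vision.get_image("wrist"); cv2.imwrite("pics/wrist11.png",im)
E
```

```text
15.375 [ 529.3 -160.2   98.2] [-3.127  0.066  0.198] q [ 0.24  0.7  -0.    1.84  0.03  0.66 -1.16] F [ 0.8  0.2 -0.4] -0.03927106635552467
slide [  24.2 -178.9  -30.9] turn -0.288 dist 183.2
```

View pics/wrist11.png

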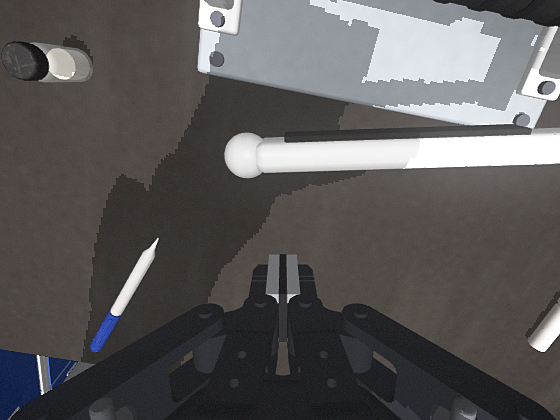

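Request:
play_rows:
  slide:
    - [-2,-35,-10]
    - [5,-80,-22]
    - [14,-130,-31]
    - [24,-179,-31]
    - [24,-179,-31]
  turn: [0,-0.05,-0.15,-0.25,-0.288]
  fingers: [0,0,0,0,0]

```text
clock: 16.05
eef_pos: [517.6, 26.1, 131.1]
tool_rot: [-3.104, 0.057, 0.497]
force: [-0.3, -0.9, 1.0]
width: -0.2
```

```bash
python3 to.py 533 208 92 .486
```

```text
16.05 [517.6  26.1 131.1] [-3.104  0.057  0.497] q [-0.04  0.61 -0.09  1.92  0.06  0.68 -1.23] F [-0.3 -0.9  1. ] -0.2394610287131878
slide [ 102.3 -151.3   38.9] turn 0.011 dist 186.7
```

Request:
play_rows:
  slide:
    - [28,-41,0]
    - [56,-83,0]
    - [84,-124,10]
    - [102,-151,25]
    - [102,-151,39]
  turn: [0,0,0.01,0.01,0.01]
  fingers: [0,0,0,0,0]

```text
clock: 16.68
eef_pos: [534.0, 211.4, 91.6]
tool_rot: [-3.103, 0.054, 0.491]
force: [0.2, -0.7, -0.2]
width: 0.1
```

Run:
```python
from h import *
from cell import vision
im,d=vision.get_image("wrist"); cv2.imwrite("pics/wrist12.png",im)
from traj import *
go((638.4,120.5),.486,[0,.1,.2,.3,.356])
```

```text
[532.5 208.1  89.8] [-3.105  0.059  0.488] [ 0.3 -0.6 -0.6]
0 [35.6  1.9 -2.4] turn 0.002
0.1 [48.2  0.8 -3.1] turn 0.102
0.2 [60.8  1.  -3.8] turn 0.202
0.3 [73.3  2.4 -4.6] turn 0.302
0.356 [80.2  3.8 -5.1] turn 0.358
```

View pics/wrist12.png

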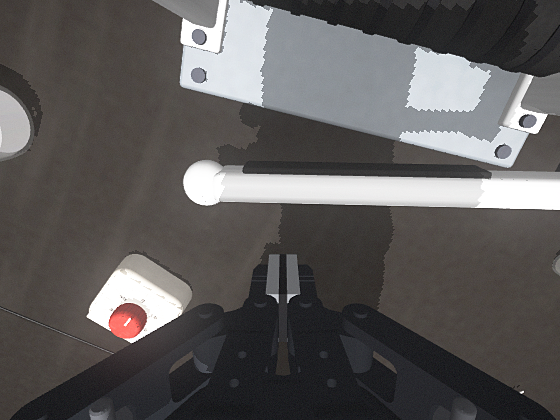

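Request:
play_rows:
  slide:
    - [16,0,-1]
    - [29,0,-2]
    - [35,0,-2]
    - [41,0,-2.5]
    - [47,0,-3]
  turn: [0,0,0.02,0.05,0.09]
  fingers: [0,0,0,0,0]

```text
clock: 17.35
eef_pos: [573.3, 227.8, 89.8]
tool_rot: [-3.112, 0.065, 0.394]
force: [-3.5, -4.0, 2.0]
width: -0.1
```

Run:
```python
from traj import *
go((638.4,120.5),.486,[.1,.2,.3,.356])
```

```text
[573.3 227.8  89.8] [-3.112  0.065  0.394] [-3.5 -4.   2. ]
0.1 [ 2.9 -1.1 -0.3] turn 0.008
0.2 [15.4 -2.1 -1.1] turn 0.108
0.3 [28.  -1.9 -2. ] turn 0.208
0.356 [35.  -1.2 -2.4] turn 0.264
```

Request:
play_rows:
  slide:
    - [5,-0.5,-0.5]
    - [10,-1,-1]
    - [15,-1.5,-1]
    - [20,-1.5,-1.5]
    - [25,-1.5,-2]
  turn: [0.03,0.07,0.1,0.14,0.18]
  fingers: [0,0,0,0,0]

```text
clock: 17.98
eef_pos: [593.7, 237.2, 89.8]
tool_rot: [-3.126, 0.075, 0.211]
force: [-7.5, -5.0, 4.1]
width: 0.2
```

Run:
```python
from traj import *
go((638.4,120.5),.486,[.3,.356])
```

```text
[593.7 237.2  89.8] [-3.126  0.075  0.211] [-7.5 -5.   4.1]
0.3 [ 5.4 -1.9 -0.6] turn 0.025
0.356 [12.4 -2.5 -1.1] turn 0.081
```

Request:
play_rows:
  slide:
    - [3,-1,-0.3]
    - [6,-1.5,-0.6]
    - [9,-2,-0.8]
    - [12,-2.5,-1]
    - [14,-2.5,-1]
  turn: [0.02,0.04,0.06,0.075,0.075]
  fingers: [0,0,0,0,0]

```text
clock: 18.6
eef_pos: [603.2, 240.2, 89.7]
tool_rot: [-3.135, 0.085, 0.134]
force: [-13.0, -6.3, 9.9]
width: -0.2
```

Request:
play_rows:
  slide:
    - [2,0,0]
    - [5,0,0]
    - [7,0,0]
    - [7,0,0]
  turn: [0,0,0,0]
  fingers: [0,0,0,0]

```text
clock: 19.1
eef_pos: [602.9, 240.1, 89.6]
tool_rot: [-3.136, 0.101, 0.133]
force: [-18.7, -5.4, 16.5]
width: 0.1
```

Run:
```python
from h import *
from cell import vision,ctrl
im,d=vision.get_image("wrist"); cv2.imwrite("pics/wrist13.png",im)
im,d=vision.get_image("scene"); cv2.imwrite("pics/s13.png",cv2.resize(im[120:342,190:370],None,fx=2.7,fy=2.7,interpolation=cv2.INTER_CUBIC))
s=ctrl.read_state();print(s['clock'],s['eef_pos'],s['tool_rot'],s['force'],s['width'])
```

```text
19.2 [602.83124575 240.10552903  89.5748521 ] [-3.13634493  0.10061366  0.13331473] [-17.40759525  -5.53948296  16.16041146] -0.07296125986231104
```

View pics/wrist13.png

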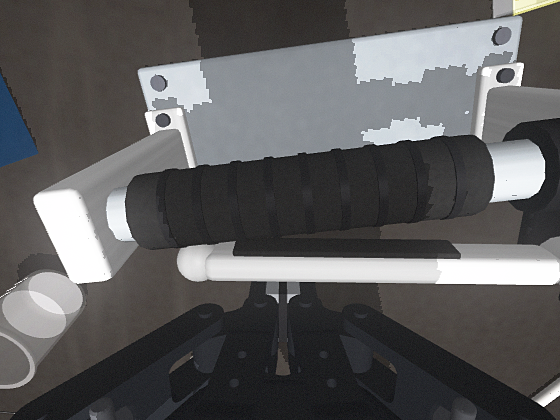

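View pics/s13.png

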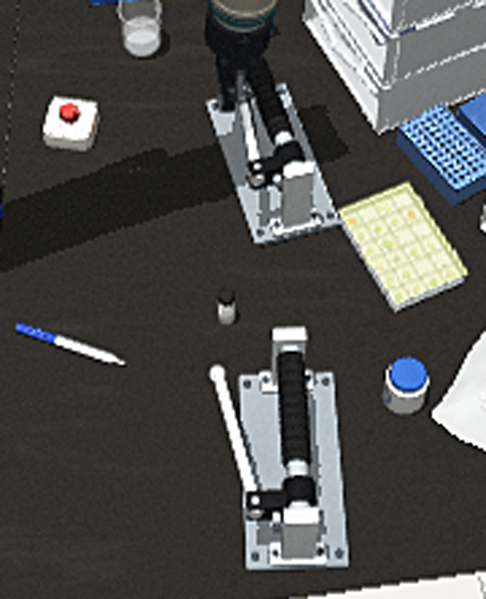

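```bash
python3 -c "
from cell import ctrl
s=ctrl.read_state();print(s['clock'],s['force'],s['eef_pos'])
print(ctrl.finish_job())"
```

```text
19.2 [-17.40759525  -5.53948296  16.16041146] [602.83124575 240.10552903  89.5748521 ]
the job is handed in; nothing more can be done
None
```

The left lever is the faulty one. I handed the job in at 19.2 s of robot time, with the shut fingers still pressing it in against its bar.

- **Left lever, first press:** it passed the sound stop and came in until its ball was on the sleeve. The TCP stopped at x ≈ 604 mm, with about 18 N of horizontal force. I then let it spring back and saw it released in the wrist picture.
- **Right lever:** it stopped hard about parallel to its bar, with a clear gap to the sleeve. The TCP stayed at x ≈ 602 mm while the force rose to about 17 N, so this lever is sound. I let it go and saw it released.
- **Final hold:** I pressed the left lever again to nearly the same end position (x ≈ 603 mm), where it is held with about 18 N horizontally. In the wrist picture the ball is against the sleeve. In the scene picture the right lever is released and the vial, jar, timer, pen and beaker stand where they were. I did not check the sample tube at the end.

**Small disagreements in the checks:**
- The tool tilted by about 0.1 rad over the pushes, so the fingers press nearer the top of the blade's front face than its mid-height.
- The wrist also read about 16 N upward during the final hold.
- My two estimates of where along the blade I was pressing differed by 2 to 6 mm.

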